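# Point out the stapler for the runner and ring the bell

## Robot

A 7-joint arm with a two-finger parallel gripper is mounted at the origin on the work surface. World frame = base frame: x ahead of the robot, y to its left, z up, the work surface at z = 0. Lengths are in mm, angles in rad, forces in N, time in s.
With the tool pointing down it reaches from about 350 to 900 mm from the base axis. Payload 7.2 kg.
Tool frame: the origin (TCP) lies on the centre line of the jaws, within the pads' length; the fingertips stand 14 mm ahead of it and the grasp point (between the pads) lies 5 mm behind it; z points along the fingers, y is the line along which they close (so a half turn about z gives the same grasp; the last joint's range is limited). The gripper opens to 85 mm and grips with 20 to 120 N. Pads are 22 mm wide; open, the fingers measure 114 mm over their backs; the gripper's body (76 mm by 85 mm) begins 54 mm behind the grasp point. The pads swing forward as they close: fully open they stand 13 mm farther back than shut.
Start: joints at [1.224, 0.411, -0.013, 1.596, 0.006, 1.134, -0.082], TCP at [171.989, -600.873, 245.297] pointing down, gripper open.
Joint ranges: [-2.95, 2.95], [-0.29, 1.99], [-1.47, 1.44], [0.14, 2.54], [-1.03, 4.17], [0.13, 1.85], [-2.86, 2.86]. Speed limits (rad/s): [2.39, 2.39, 3.01, 3.01, 3.14, 3.14, 3.14].

## Interface

Orientations are given as a rotation vector (axis times angle).
In Python, from station import * gives the robot as it stands. The module is installed in compiled form; this text tells all that it offers.
- The arm moves only by the shell command python3 -m handwheel 'ROWS' [FORCE]. ROWS is JSON, a list of rows, each an object with "dp": the shift along the tool's x, y, z each as a share of 0.25 m, from -1 to 1, a list of three; "dr": the turn, a rotation vector about the tool's x, y, z each as a share of 1.5 rad, from -1 to 1, a list of three; "gripper": the gripper command: -1 is shut, 1 is fully open, values between are in proportion. In form: [{"dp": [dx, dy, dz], "dr": [rx, ry, rz], "gripper": gripper}, ...]. A call has 1 to 20 rows; each row shifts and turns the commanded pose from where the row before left it, along the tool's axes as they then stand; what a row does not reach is not made up. A row lasts 1/8 s, in which the tool goes at most 62.5 mm and 10.7 degrees, less where a joint would pass 70% of its speed; a pose out of reach is approached as far as the arm can. A call with a number of a shift or a turn outside -1 to 1 is refused whole. A call with a gripper value outside its range is refused whole. The fingers move at their own pace and stop on an object; FORCE is the grip in N (left out, the last holds). Time passes only in rows, so rows that do not move let the fingers close. It gives the time, the measured TCP pose, the force, the opening and the grip force at its end, in the units of the state.
- state(): the state, without advancing time (a new reading comes with each control period).
- get_image(name): name is "scene" or "side" or "wrist"; returns a dict with "frame" (384x512x3 uint8, red, green, blue), "range_z" (384x512 float32, mm along the optical axis (not along the pixel's ray), 0 where there is no reading), "fx", "fy", "cx", "cy" (pixels), "origin" and "orientation" of the camera in the world; the wrist camera has in their place "mount" (4x4, takes a point from camera to tool coordinates, whose origin is the TCP and whose axes are the flange's). Camera axes: x right, y up, looking along -z (the intrinsics and any distortion apply to the point x, -y, -z); pixel columns grow to the right and rows downward; lengths in mm; the calibration is good to about 2 mm. The wrist camera is an equidistant fisheye: a pixel r from the principal point sees the ray r / f radians off the axis. A picture is of the moment at which its call begins: read the wrist's pose just before it.
- close_job(): hands the job in; it is judged then, once.
The state is a dict: "clock": time; "joint_positions": joint angles; "joint_vel": joint speeds; "effort": joint torques, N m; "tool_pos": TCP position; "eef_rot": TCP orientation; "force": force on the tool from outside, world axes, zero at the start; "torque": the same for the moment, N m; "gripper_width": opening from 0.0 (shut) to 1.0 (fully open); "finger_force": force on a finger pad.
Only numpy, scipy, OpenCV 4.12 (cv2) and the standard library are available. Lean on these libraries where they do the work, as an engineer would, in place of code of your own. Each camera call takes 0.05 s, during which the arm holds its last target. There are 200 camera calls.

## Task

On the round sorting board, push the pointer arm round with a fingertip until its arrowhead points straight at the middle of the stapler, then press the desk bell's plunger all the way down and let it come up again, so that the runner knows which return to collect. Do not ring the bell before the pointer is set. Grip and lift nothing, and leave the returned goods and the pencil cup where they are.

Things in the scene. Friction and masses are not known exactly. Their poses are not given: they have to be found in the camera images.
- pointer (a joint): Angle of the dark steel pointer on the sorting board, rad. 0 = arrow towards the board's empty bay (robot's side), growing counter-clockwise seen from above; starts within 0.4 of 0. Stops at -2.85 and 2.85: it cannot pass the point opposite the empty bay. About 0.07 N m turns it (1 N at the arm); it stays where left and does not coast.
- board: Round white board, 520 mm across, 12 mm thick, fixed to the bench; origin under its centre (the pointer's axis); its -x axis looks to the empty bay. Five 72 degree bays are parted by wooden ribs 12 mm high, 140 to 250 mm from the axis. Mid-bay pointer angles -2.51, -1.26, 1.26, 2.51 hold one returned item each, in any order, about 190 mm from the axis.
- pointer_hub (a point): On the pointer's turning axis, half-way up its arm (33 mm above the bench). Its x axis points along the arm towards the arrowhead, z up. The round hub is 44 mm across, its top 48 mm above the bench, with a 16 mm cap 5 mm high on it.
- pointer_tip (a point): The very point of the arrowhead, 117 mm from the hub axis. The arm is a straight bar 14 mm wide and 22 mm high, its underside 22 mm and its top 44 mm above the bench (10 mm free below, over the board); the diamond arrowhead, 34 mm wide, covers the last 34 mm. Push the bar's side, 30 to 80 mm from the hub.
- stapler_center (a point): Middle of the black stapler, 105 x 34 mm, 50 mm high, half-way up; it lies loose in one of the bays at any yaw. x runs along its length.
- bell_top (a point): Centre of the top face of the plunger of the brass desk bell: a steel button 18 mm across, 62 mm above the bench, over a dome 84 mm across and 47 mm high. The bell is screwed to the bench to the left or the right of the board.
- plunger (a joint): How far the bell's plunger is pressed down: 0 up, 0.006 m fully down. Springs back by itself; starts to move at 2 N, fully down at 5 N.
- vase_center (a point): Middle of a white ceramic bud vase, 62 mm across, 95 mm high, upright in one of the bays. To be left alone.
- ruler_center (a point): Middle of an orange plastic ruler, 150 x 30 x 4 mm, flat in one of the bays, x along its length. To be left alone.
- tape_center (a point): Middle of a cardboard tape core, 90 mm across, 48 mm high, standing flat in one of the bays. To be left alone.
- cup_center (a point): Middle of a dark steel pencil cup, 76 mm across, 95 mm high, with pencils up to 175 mm above the bench, on the side of the board opposite to the bell. To be left alone.
Mind the look-alikes: they are no part of the job. What is shaped like the part that bears stapler_center but pink is not meant.

How it is judged:
By the outcome, as a careful person would: the job done as asked, in the order asked, and still so for the second after the job is handed in, with the robot touching nothing.
It also fails if it takes over 51 s, if anything falls off the work surface, if the arm or the gripper's body presses on something with over 40 N, if the wrist force passes 120 N, or if a joint passes its speed limit or range.

## Working session

There is one attempt and no reset: what is moved stays moved. The work goes in short steps, Python scripts to look and compute and a shell command to move; the robot and the scene stay as the last step left them, time stands still between calls to the robot, and variables do not carry over. Pictures are saved under pics/ and viewed, at most 10 in all, crops included, and the job is handed in when it is done.

```bash
mkdir -p pics; cat > h.py <<'E'
from station import *
import numpy as np, cv2
from scipy.spatial.transform import Rotation as R
def save(n,im): cv2.imwrite('pics/'+n+'.png',cv2.cvtColor(im,cv2.COLOR_RGB2BGR))
def rot(o):
    o=np.array(o,float)
    return o if o.shape==(3,3) else R.from_rotvec(o).as_matrix()
def cloud(d):
    v,u=np.mgrid[:384,:512]; z=d['range_z']
    p=np.stack([(u-d['cx'])/d['fx']*z,-(v-d['cy'])/d['fy']*z,-z],-1)
    return p@rot(d['orientation']).T+np.array(d['origin'])
def plane(d,uv,h):
    uv=np.atleast_2d(uv).astype(float)
    r=np.stack([(uv[:,0]-d['cx'])/d['fx'],-(uv[:,1]-d['cy'])/d['fy'],-np.ones(len(uv))],-1)@rot(d['orientation']).T
    o=np.array(d['origin']); return o+r*((h-o[2])/r[:,2])[:,None]
E
python3 - <<'E'
from h import *
s=state();print(s)
import pickle
D={}
for n in('scene','side'):
    d=get_image(n);D[n]=d;save(n,d['frame']);print(n,[(k,d[k]) for k in d if k not in('frame','range_z')])
pickle.dump(D,open('D.pkl','wb'))
E
```

```text
{'clock': 0.0, 'joint_positions': array([ 1.22379621,  0.41189493, -0.01271434,  1.59703652,  0.00558972,
        1.134273  , -0.08224058]), 'joint_vel': array([-0.00155002, -0.00205912, -0.0002521 , -0.00143675, -0.00211581,
       -0.00030677,  0.00296681]), 'effort': array([-1.09084010e-04, -6.00629067e+01,  6.81800265e-01, -2.99405819e+01,
        1.36515341e-02,  1.06368848e-02, -2.30287878e-05]), 'tool_pos': array([ 171.84144422, -600.43318937,  244.45919939]), 'eef_rot': array([-3.10959293e+00, -4.36278403e-01,  5.00744625e-04]), 'force': array([-0.23153355,  1.29901405, -0.58764093]), 'torque': array([0.0444633 , 0.01025334, 0.01848279]), 'finger_force': 0.0, 'gripper_width': 0.9982234968899378}
scene [('fx', 432.937612432693), ('fy', 432.937612432693), ('cx', 258.51327117772024), ('cy', 194.17676831323575), ('origin', array([1407.01628419, -305.69186453,  737.57355825])), ('orientation', array([0.78984969, 0.55708823, 1.17283139]))]
side [('fx', 499.4218413626161), ('fy', 499.4218413626161), ('cx', 244.4796751131453), ('cy', 193.28195098577896), ('origin', array([ 106.97881141,  886.37865522, 1017.738313  ])), ('orientation', array([ 0.27096269, -1.0655164 , -2.4999206 ]))]
```

View pics/scene.png

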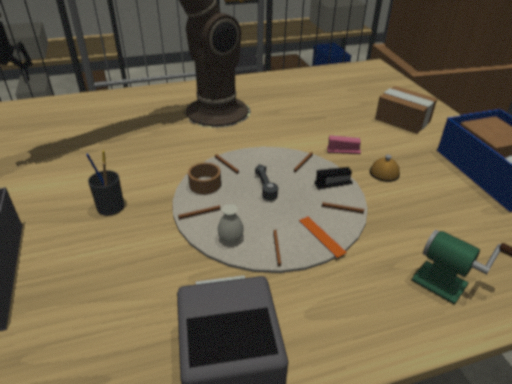

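View pics/side.png

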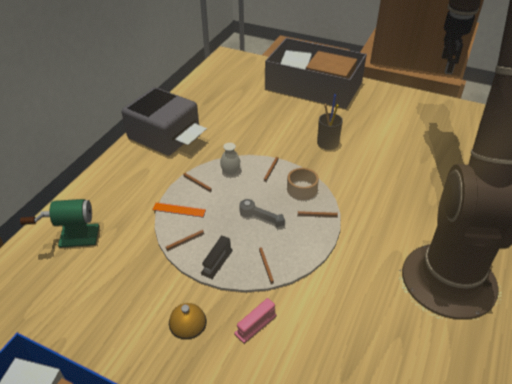

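Candidates for the stapler: the black one on the board at scene (334,177) / side (217,256), which fits the description, and the pink one off the board at scene (344,145) / side (257,320), which is the decoy. The bell is at scene (385,168) / side (187,320) on the +y side. The cup is at scene (107,192), and the pointer hub at scene (270,192) / side (247,208).

```bash
python3 - <<'E'
from h import *
import pickle
D=pickle.load(open('D.pkl','rb'))
for n in D:
    d=D[n];P=cloud(d);f=d['frame'].astype(int);hsv=cv2.cvtColor(d['frame'],cv2.COLOR_RGB2HSV).astype(int)
    x,y,z=P[...,0],P[...,1],P[...,2]
    # board: pale pixels at z~12
    b=(hsv[...,1]<50)&(abs(z-12)<8)&(hsv[...,2]>90)
    lab,N=None,None
    c,L,st,ce=cv2.connectedComponentsWithStats(b.astype(np.uint8))
    i=1+np.argmax(st[1:,4]); m=(L==i).astype(np.uint8)
    cn=max(cv2.findContours(m,0,1)[0],key=len)
    hull=plane(d,cv2.convexHull(cn)[:,0],12)
    (cx,cy),r=cv2.minEnclosingCircle(hull[:,:2].astype(np.float32)); e=cv2.fitEllipse(hull[:,:2].astype(np.float32))
    print(n,'board',cx,cy,r,e,'z',np.median(z[m>0]))
    C=np.array(e[0]); rr=np.hypot(x-C[0],y-C[1])
    def rep(nm,m):
        c,L,st,ce=cv2.connectedComponentsWithStats(m.astype(np.uint8))
        i=1+np.argmax(st[1:,4]); m=L==i; p=P[m]
        rect=cv2.minAreaRect(p[:,:2].astype(np.float32))
        print(nm,m.sum(),ce[i].round(1),'mean',p.mean(0).round(1),'rect',np.round(rect[0],1),np.round(rect[1],1),round(rect[2],1),'z',np.percentile(p[:,2],[2,50,98]).round(1)); return m
    hi=(z>22)&(rr<240)
    m=rep('pointer',hi&(rr<130)&(z<60))
    p=P[m];top=p[p[:,2]>35]; 
    rep('hubtop',hi&(z>46)&(rr<30))
    rep('armtop',hi&(z>39)&(z<47)&(rr<130)&(rr>26)&(x<C[0]))
    rep('stapler',hi&(rr>110)&(y>C[1]+60)&(z<70)&(f.max(-1)<80))
    rep('staplertop',(z>40)&(rr>110)&(rr<240)&(y>C[1]+60)&(z<70)&(f.max(-1)<80))
    br=(z>20)&(z<75)&(rr>270)&(rr<420)&(y>C[1]+200)&(hsv[...,1]>100)&(hsv[...,0]<40)&(hsv[...,0]>8)
    rep('bell',br)
    rep('button',(z>52)&(z<72)&(rr>270)&(rr<420)&(y>C[1]+200)&(x>C[0]-80))
    save(n+'c',cv2.resize(d['frame'][120:270,150:410] if n=='scene' else d['frame'][150:350,140:360],None,fx=3,fy=2.99,interpolation=2))
E
```

```text
scene board 552.2984619140625 12.253413200378418 259.35723876953125 ((552.2276611328125, 11.816667556762695), (514.182373046875, 517.3182373046875), 75.12882232666016) z 11.623276970543316
pointer 411 [266.2 183.5] mean [523.6  11.9  41.2] rect [504.9  18. ] [ 42.  140.2] 83.0 z [23.6 43.6 53.1]
hubtop 120 [269.6 187.1] mean [551.9  11.9  48.8] rect [551.3  11.6] [39.2 41.4] 83.1 z [46.1 48.1 54.1]
armtop 125 [262.4 172.7] mean [476.4  16.8  43.5] rect [478.5  13.5] [29.7 89. ] 80.0 z [40.2 43.6 46. ]
stapler 519 [332.3 176.1] mean [551.1 194.8  46. ] rect [547.3 199.4] [98.3 31.5] 88.2 z [22.7 49.9 62.6]
staplertop 323 [332.7 173.2] mean [550.4 195.1  55.3] rect [546.1 199.1] [96.7 29.4] 88.6 z [40.7 57.3 63.1]
bell 368 [385.8 166.8] mean [539.3 371.7  34.6] rect [534.2 376.5] [77.3 62.3] 63.9 z [21.1 35.3 47.2]
button 27 [388.  156.8] mean [527.4 380.6  59.8] rect [525.9 382.1] [15.4 19.5] 25.3 z [55.2 60.3 62.4]
side board 545.7981567382812 17.13116455078125 259.33740234375 ((545.32080078125, 17.641448974609375), (512.5090942382812, 516.4219360351562), 29.044918060302734) z 11.398198680546159
pointer 535 [259.7 212.4] mean [504.3  22.   40. ] rect [499.6  21.4] [ 44.5 136.9] 83.3 z [23.1 42.3 53.3]
hubtop 112 [246.8 204.1] mean [545.6  16.1  49.2] rect [546.9  15.5] [41.3 43.6] 25.3 z [46.1 48.3 55. ]
armtop 169 [270.  214.5] mean [474.4  19.8  42.8] rect [476.1  16.2] [32.5 88.8] 79.4 z [39.2 42.9 46.4]
stapler 511 [216.4 255. ] mean [535.4 210.2  49.6] rect [536.6 207.2] [101.5  29.3] 86.1 z [22.6 56.  63. ]
staplertop 376 [216.2 252.4] mean [536.7 208.3  57.1] rect [538.2 205.5] [98.3 25.4] 87.2 z [46.  57.8 63.2]
bell 763 [186.6 318.5] mean [515.1 391.8  35.4] rect [519.2 385.8] [77.6 74.6] 34.4 z [21.2 36.4 47.3]
button 48 [184.6 308.4] mean [521.9 384.3  61. ] rect [522.1 384.3] [16.3 17.2] 14.9 z [54.8 61.3 65.1]
```

View pics/sidec.png

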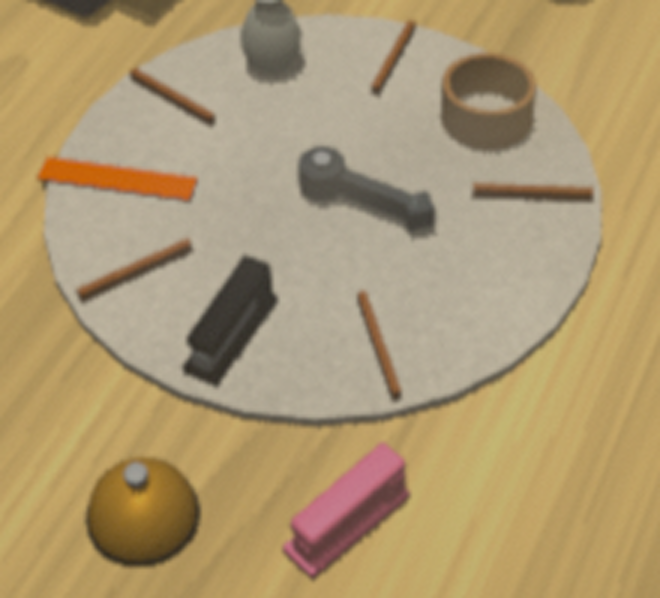

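The crop confirms the black stapler on the board; the pink one is the decoy. The bell button is at about (524,382,61), the hub at about (549,14), and the stapler at about (542,203). I'll shut the jaws, square up the tool and fly to the -y side of the arm.

```bash
python3 -m handwheel '[{"dp":[0,0,0],"dr":[0,0,0.093],"gripper":-1},{"dp":[0,0,0],"dr":[0,0,0.093],"gripper":-1},{"dp":[0.09,-0.164,0],"dr":[0,0,0],"gripper":-1},{"dp":[0.09,-0.164,0],"dr":[0,0,0],"gripper":-1},{"dp":[0.09,-0.164,0],"dr":[0,0,0],"gripper":-1},{"dp":[0.09,-0.164,0],"dr":[0,0,0],"gripper":-1},{"dp":[0.09,-0.164,0],"dr":[0,0,0],"gripper":-1},{"dp":[0.09,-0.164,0],"dr":[0,0,0],"gripper":-1},{"dp":[0.09,-0.164,0],"dr":[0,0,0],"gripper":-1},{"dp":[0.09,-0.164,0],"dr":[0,0,0],"gripper":-1},{"dp":[0.09,-0.164,0],"dr":[0,0,0],"gripper":-1},{"dp":[0.09,-0.164,0],"dr":[0,0,0],"gripper":-1},{"dp":[0.09,-0.164,0],"dr":[0,0,0],"gripper":-1},{"dp":[0.09,-0.164,0],"dr":[0,0,0],"gripper":-1},{"dp":[0,0,0],"dr":[0,0,0],"gripper":-1},{"dp":[0,0,0],"dr":[0,0,0],"gripper":-1}]'
python3 - <<'E'
from h import *
s=state();print(s['tool_pos'],s['eef_rot'],s['gripper_width'],s['clock'])
d=get_image('wrist');print({k:d[k] for k in d if k not in('frame','range_z')})
import pickle;pickle.dump((s,d),open('w1.pkl','wb'))
save('w1',d['frame'])
E
```

```text
clock: 2.1
tool_pos: [441.6, -109.3, 245.0]
eef_rot: [3.141, -0.0, -0.001]
force: [0.1, -0.3, -1.0]
gripper_width: -0.001
finger_force: 0.0
[ 441.63331333 -109.33100057  244.96159895] [ 3.14137042e+00 -1.60583008e-05 -1.47595017e-03] -0.0009153504500496182 2.1
{'fx': 297.3186396354542, 'fy': 297.3186396354542, 'cx': 251.3259084208377, 'cy': 192.10709361217076, 'mount': array([[ 3.52481165e-06,  9.49493355e-01,  3.13787138e-01,
         8.06442909e+01],
       [ 9.99999674e-01, -2.56904594e-04,  7.66138457e-04,
        -4.69568950e-01],
       [ 8.08056731e-04,  3.13787033e-01, -9.49493046e-01,
        -1.28536503e+02],
       [ 0.00000000e+00,  0.00000000e+00,  0.00000000e+00,
         1.00000000e+00]])}
```

View pics/w1.png

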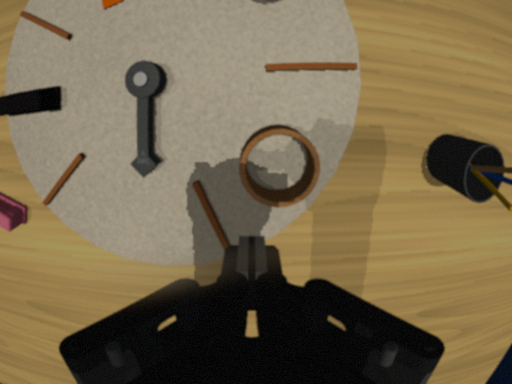

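The wrist view shows hub (144,78), arrowhead (146,163), the stapler cut off at the left edge (30,101) and the tape core (280,165). I'll move over the approach point and measure again.

```bash
python3 -m handwheel '[{"dp":[0.064,-0.12,0],"dr":[0,0,0],"gripper":-1},{"dp":[0.064,-0.12,0],"dr":[0,0,0],"gripper":-1},{"dp":[0.064,-0.12,0],"dr":[0,0,0],"gripper":-1},{"dp":[0,0,0],"dr":[0,0,0],"gripper":-1}]'
cat >> h.py <<'E'
def wcloud(s,d):
    v,u=np.mgrid[:384,:512]; a=(u-d['cx'])/d['fx'];b=(v-d['cy'])/d['fy'];t=np.maximum(np.hypot(a,b),1e-9)
    k=np.tan(t)/t; z=d['range_z']
    p=np.stack([a*k*z,-b*k*z,-z],-1)
    M=d['mount'];p=p@M[:3,:3].T+M[:3,3]
    return p@rot(s['eef_rot']).T+s['tool_pos']
def wmeas(tag):
    s=state();d=get_image('wrist');save(tag,d['frame']);P=wcloud(s,d)
    x,y,z=P[...,0],P[...,1],P[...,2];f=d['frame'].astype(int)
    ok=(d['range_z']>0)&(abs(x-549)<265)&(y>-240)&(y<280)
    v,u=np.mgrid[:384,:512]; ok&=~((v>225))
    H0=np.array([549,14.])
    def comp(m):
        c,L,st,ce=cv2.connectedComponentsWithStats(m.astype(np.uint8))
        return L==1+np.argmax(st[1:,4])
    rr=np.hypot(x-H0[0],y-H0[1])
    h=comp(ok&(z>45)&(z<51)&(rr<40)); H=np.array(cv2.minEnclosingCircle(P[h][:,:2].astype(np.float32))[0])
    rr=np.hypot(x-H[0],y-H[1])
    a=comp(ok&(z>38)&(z<47)&(rr>26)&(rr<130)); A=P[a][:,:2]
    l=cv2.fitLine(A.astype(np.float32),cv2.DIST_L2,0,.01,.01).ravel()
    t=A[np.argsort(-np.hypot(*(A-H).T))[:6]].mean(0)-H
    c=A.mean(0)-H
    print('clock',s['clock'],'tcp',s['tool_pos'],'hub',H,P[h][:,2].mean(),'n',a.sum())
    print('arm dir deg: line',np.degrees(np.arctan2(l[1],l[0])),'centroid',np.degrees(np.arctan2(c[1],c[0])),'tip',np.degrees(np.arctan2(t[1],t[0])),np.hypot(*t))
    m=comp(ok&(z>45)&(z<72)&(rr>130)&(y>H[1]+80)&(f.max(-1)<90)); S=P[m]
    r=cv2.minAreaRect(S[:,:2].astype(np.float32));q=np.array(r[0])-H
    print('stapler',r,S[:,2].mean(),'deg',np.degrees(np.arctan2(q[1],q[0])),np.hypot(*q),'px',np.argwhere(m).min(0),np.argwhere(m).max(0))
    return s,d,P
E
python3 - <<'E'
from h import *
s,d,P=wmeas('w2')
E
```

```text
clock: 2.65
tool_pos: [490.6, -17.8, 245.2]
eef_rot: [-3.141, -0.002, -0.0]
force: [-0.4, -0.3, -0.0]
gripper_width: -0.003
finger_force: 0.0
clock 2.65 tcp [490.58044891 -17.84314087 245.17967309] hub [547.93658447  14.92365837] 47.85936777464367 n 1047
arm dir deg: line -3.1629188 centroid 176.88357733983182 tip 176.803825673408 114.05009054786217
stapler ((542.6234741210938, 201.98020935058594), (98.6005859375, 29.370391845703125), 87.82237243652344) 59.22684969648283 deg 91.62697842728204 187.13199193616495 px [118  42] [144 108]
```

View pics/w2.png

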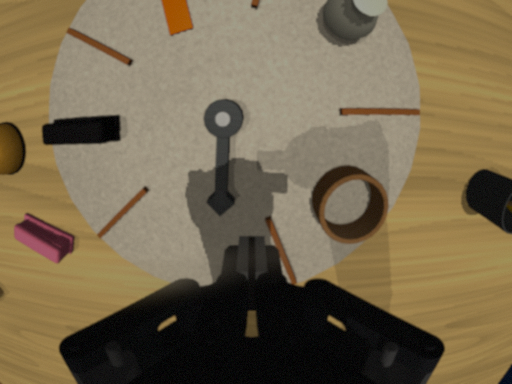

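Wrist measurements agree with the fixed cameras: hub (548,15) with top 47.9, arm direction 176.9°, stapler direction about 91.7° at 187 mm. Now I'll descend beside the arm.

```bash
python3 -m handwheel '[{"dp":[0,0,0.163],"dr":[0,0,0],"gripper":-1},{"dp":[0,0,0.163],"dr":[0,0,0],"gripper":-1},{"dp":[0,0,0.163],"dr":[0,0,0],"gripper":-1},{"dp":[0,0,0.163],"dr":[0,0,0],"gripper":-1},{"dp":[0,0,0.08],"dr":[0,0,0],"gripper":-1},{"dp":[0,0,0.08],"dr":[0,0,0],"gripper":-1},{"dp":[0,0,0],"dr":[0,0,0],"gripper":-1}]'
```

```text
clock: 3.58
tool_pos: [488.6, -20.9, 41.2]
eef_rot: [3.141, -0.004, -0.005]
force: [0.4, 0.1, 0.1]
gripper_width: 0.002
finger_force: 0.0
```

```bash
python3 -m handwheel '[{"dp":[-0.01,-0.045,0],"dr":[0,0,0],"gripper":-1},{"dp":[-0.01,-0.045,0],"dr":[0,0,0],"gripper":-1},{"dp":[0,-0.045,0],"dr":[0,0,0],"gripper":-1},{"dp":[0.005,-0.043,0],"dr":[0,0,0],"gripper":-1},{"dp":[0.005,-0.043,0],"dr":[0,0,0],"gripper":-1},{"dp":[0.023,-0.042,0],"dr":[0,0,0],"gripper":-1},{"dp":[0.023,-0.042,0],"dr":[0,0,0],"gripper":-1},{"dp":[0.029,-0.025,0],"dr":[0,0,0],"gripper":-1},{"dp":[0.029,-0.025,0],"dr":[0,0,0],"gripper":-1},{"dp":[0,0,0],"dr":[0,0,0],"gripper":-1}]'
python3 - <<'E'
from h import *
s,d,P=wmeas('w3')
E
```

```text
clock: 4.82
tool_pos: [514.4, 70.7, 42.3]
eef_rot: [-3.141, -0.001, -0.001]
force: [-0.5, -0.3, -0.7]
gripper_width: 0.0
finger_force: 0.0
clock 4.825 tcp [514.44958877  70.72913474  42.27579963] hub [548.74591064  14.56338215] 47.75991491242908 n 2259
arm dir deg: line -85.1301 centroid 98.6123162182598 tip 96.77622079849449 104.56070980046397
stapler ((547.1864013671875, 184.15306091308594), (63.7312126159668, 19.330684661865234), 87.41161346435547) 57.95834171121534 deg 90.52686449930303 169.59684906441882 px [188   0] [225  89]
```

View pics/w3.png

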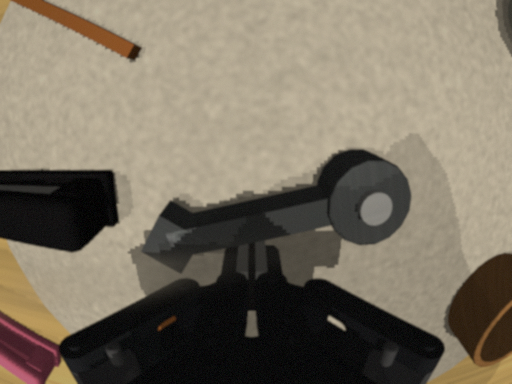

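The finger is on the trailing side of the arm, which is nearly round. I'll push a little more, then back off, lift and measure.

```bash
python3 -m handwheel '[{"dp":[0.013,-0.003,0],"dr":[0,0,0],"gripper":-1},{"dp":[0.013,-0.003,0],"dr":[0,0,0],"gripper":-1},{"dp":[0,0,0],"dr":[0,0,0],"gripper":-1},{"dp":[-0.08,0,0],"dr":[0,0,0],"gripper":-1},{"dp":[0,0,-0.16],"dr":[0,0,0],"gripper":-1},{"dp":[0,0,-0.16],"dr":[0,0,0],"gripper":-1},{"dp":[0,-0.04,-0.16],"dr":[0,0,0],"gripper":-1},{"dp":[0,-0.12,-0.16],"dr":[0,0,0],"gripper":-1},{"dp":[0,-0.12,-0.16],"dr":[0,0,0],"gripper":-1},{"dp":[0,0,0],"dr":[0,0,0],"gripper":-1},{"dp":[0,0,0],"dr":[0,0,0],"gripper":-1}]'
python3 - <<'E'
from h import *
import pickle
s,d,P=wmeas('w4');pickle.dump((s,d,P),open('w4.pkl','wb'))
E
```

```text
clock: 6.25
tool_pos: [500.0, 140.5, 241.8]
eef_rot: [3.141, -0.001, -0.0]
force: [-0.4, -0.1, 0.1]
gripper_width: -0.003
finger_force: 0.0
clock 6.25 tcp [499.97317721 140.47020144 241.7822772 ] hub [548.24072266  15.13352776] 47.700949650136685 n 1147
arm dir deg: line -81.30176 centroid 98.49584443750781 tip 98.37212964082752 114.55030156068493
stapler ((542.456787109375, 202.83531188964844), (97.94050598144531, 28.510751724243164), 88.87709045410156) 59.31460601100804 deg 91.7649819731788 187.79087751396173 px [120 151] [147 239]
```

View pics/w4.png

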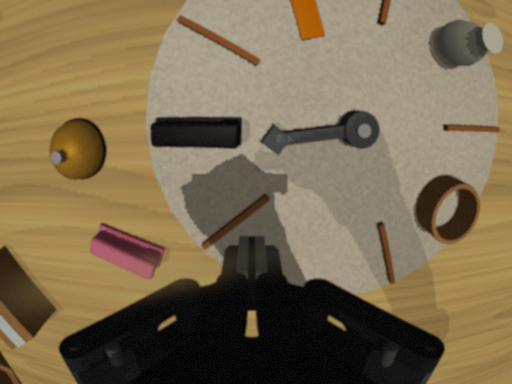

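Clear top view: arrow (272,137), hub (361,130), stapler middle (197,132). The arm is at 98.5° and the target is 91.8°, so I'll go back for the last 6.7°.

```bash
python3 -m handwheel '[{"dp":[0,0.133,0.1],"dr":[0,0,0],"gripper":-1},{"dp":[0,0.133,0.1],"dr":[0,0,0],"gripper":-1},{"dp":[0,0,0.15],"dr":[0,0,0],"gripper":-1},{"dp":[0,0,0.15],"dr":[0,0,0],"gripper":-1},{"dp":[0,0,0.15],"dr":[0,0,0],"gripper":-1},{"dp":[0,0,0.15],"dr":[0,0,0],"gripper":-1},{"dp":[0,0,0],"dr":[0,0,0],"gripper":-1},{"dp":[0.04,0,0],"dr":[0,0,0],"gripper":-1},{"dp":[0.03,0,0],"dr":[0,0,0],"gripper":-1},{"dp":[0.02,0,0],"dr":[0,0,0],"gripper":-1},{"dp":[0,0,0],"dr":[0,0,0],"gripper":-1},{"dp":[0,0,0],"dr":[0,0,0],"gripper":-1}]'
python3 - <<'E'
import pickle,numpy as np,cv2
from scipy.spatial.transform import Rotation as R
s,d,P=pickle.load(open('w4.pkl','rb'));H=np.array([548.24,15.13])
x,y,z=P[...,0],P[...,1],P[...,2]
for lo in(25,40,57,60):
  m=(z>lo)&(z<72)&(abs(x-542)<40)&(y>140)&(y<270);p=P[m][:,:2].astype(np.float32)
  r=cv2.minAreaRect(p);q=np.array(r[0])-H;q2=p.mean(0)-H
  print(lo,m.sum(),r,np.degrees(np.arctan2(q[1],q[0])),np.degrees(np.arctan2(q2[1],q2[0])))
E
```

```text
clock: 7.8
tool_pos: [522.7, 74.7, 42.5]
eef_rot: [3.142, -0.0, 0.001]
force: [-0.6, 0.1, -0.5]
gripper_width: 0.001
finger_force: 0.0
25 2348 ((542.2769165039062, 203.38906860351562), (99.08705139160156, 29.323266983032227), 88.58646392822266) 91.81423039202562 91.67360626415189
40 2329 ((542.254638671875, 203.3896026611328), (99.08705139160156, 29.278486251831055), 88.58646392822266) 91.82099856402142 91.70259082847802
57 2016 ((541.5103759765625, 202.5684814453125), (97.39512634277344, 27.960725784301758), 88.6897201538086) 92.05621334835159 91.94694373611325
60 981 ((541.560302734375, 190.40228271484375), (71.09700775146484, 25.54892349243164), 88.61568450927734) 92.18250900826628 92.45780600460805
```

```bash
python3 -m handwheel '[{"dp":[0.008,0,0],"dr":[0,0,0],"gripper":-1},{"dp":[0.009,0,0],"dr":[0,0,0],"gripper":-1},{"dp":[0,0,0],"dr":[0,0,0],"gripper":-1},{"dp":[0,0,0],"dr":[0,0,0],"gripper":-1}]'
python3 -m handwheel '[{"dp":[-0.08,0,0],"dr":[0,0,0],"gripper":-1},{"dp":[0,0,-0.16],"dr":[0,0,0],"gripper":-1},{"dp":[0,0,-0.16],"dr":[0,0,0],"gripper":-1},{"dp":[0,-0.04,-0.16],"dr":[0,0,0],"gripper":-1},{"dp":[0,-0.12,-0.16],"dr":[0,0,0],"gripper":-1},{"dp":[0,-0.12,-0.16],"dr":[0,0,0],"gripper":-1},{"dp":[0,0,0],"dr":[0,0,0],"gripper":-1},{"dp":[0,0,0],"dr":[0,0,0],"gripper":-1}]'
python3 - <<'E'
from h import *
import pickle
s,d,P=wmeas('w5');pickle.dump((s,d,P),open('w5.pkl','wb'))
E
```

```text
clock: 8.3
tool_pos: [527.0, 74.8, 42.3]
eef_rot: [3.142, -0.0, 0.0]
force: [-0.4, -0.5, 1.2]
gripper_width: 0.001
finger_force: 0.0
clock: 9.3
tool_pos: [506.6, 144.0, 241.7]
eef_rot: [3.141, -0.001, -0.001]
force: [-0.7, -0.9, -1.4]
gripper_width: 0.0
finger_force: 0.0
clock 9.3 tcp [506.62830379 144.03739028 241.69755369] hub [548.10296631  15.30388737] 47.688029241928625 n 1134
arm dir deg: line -87.49176 centroid 92.37419148749166 tip 92.49208287076473 114.26051202861169
stapler ((542.3525390625, 202.8420867919922), (98.51302337646484, 27.98482894897461), 88.32147216796875) 59.3147049877378 deg 91.7562929214959 187.62634052016134 px [127 154] [154 243]
```

The arm is at 92.4° against the stapler's 91.8–92.1°, so the arrow is about 1–2 mm off at the stapler middle and the pointer is set. Next is the bell.

```bash
python3 -m handwheel '[{"dp":[0.011,-0.16,0],"dr":[0,0,0],"gripper":-1},{"dp":[0.011,-0.16,0],"dr":[0,0,0],"gripper":-1},{"dp":[0.011,-0.16,0],"dr":[0,0,0],"gripper":-1},{"dp":[0.011,-0.16,0],"dr":[0,0,0],"gripper":-1},{"dp":[0.011,-0.16,0],"dr":[0,0,0],"gripper":-1},{"dp":[0.011,-0.16,0],"dr":[0,0,0],"gripper":-1},{"dp":[0,0,0],"dr":[0,0,0],"gripper":-1},{"dp":[0,0,0],"dr":[0,0,0],"gripper":-1}]'
python3 - <<'E'
from h import *
import pickle
def btn(s,d,P,t):
    x,y,z=P[...,0],P[...,1],P[...,2]
    for lo in(53,58):
        m=(z>lo)&(z<72)&(np.hypot(x-523,y-384)<25);v=np.argwhere(m)
        if len(v): p=P[m];print(t,lo,len(p),p.mean(0),cv2.minAreaRect(p[:,:2].astype(np.float32)),v.mean(0))
btn(*pickle.load(open('w5.pkl','rb')),'w5')
s=state();d=get_image('wrist');print(s['tool_pos']);btn(s,d,wcloud(s,d),'w6')
P=wcloud(s,d); x,y,z=P[...,0],P[...,1],P[...,2]
m=(z>20)&(z<50)&(np.hypot(x-523,y-384)<50);print('dome',cv2.minEnclosingCircle(P[m][:,:2].astype(np.float32)))
save('w6',d['frame'])
E
```

```text
clock: 10.35
tool_pos: [523.6, 383.1, 240.7]
eef_rot: [3.139, -0.002, -0.003]
force: [-0.5, -0.9, 0.2]
gripper_width: 0.001
finger_force: 0.0
w5 53 145 [524.34639043 381.470894    61.18625223] ((523.76220703125, 382.4215393066406), (16.04387855529785, 17.087003707885742), 72.57592010498047) [161.96551724  59.4137931 ]
w5 58 134 [524.22625486 381.76164738  61.54048877] ((523.76220703125, 382.4215393066406), (16.04387855529785, 17.087003707885742), 72.57592010498047) [162.13432836  59.09701493]
[523.60670902 383.13032318 240.65061675]
w6 53 212 [524.27587541 383.34042292  61.65768307] ((523.912109375, 383.2694396972656), (16.847824096679688, 16.690513610839844), 45.05750274658203) [172.56603774 251.39622642]
w6 58 210 [524.21729438 383.35714711  61.70042548] ((523.912109375, 383.2694396972656), (16.847824096679688, 16.690513610839844), 45.05750274658203) [172.62857143 251.38095238]
dome ((524.42333984375, 383.29156494140625), 40.01933288574219)
```

View pics/w6.png

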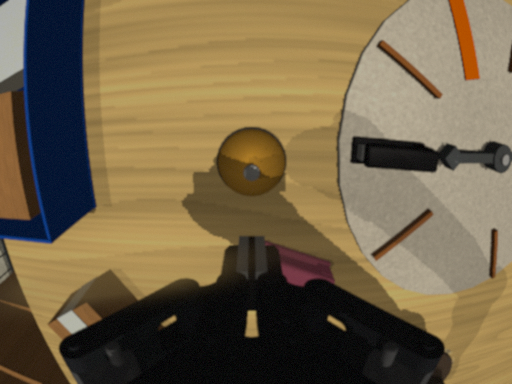

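The button is at (524,383.3,61.7), px (251,172), directly below the TCP. The arrow points at the stapler's end face, px (440,155). I'll descend to 10 mm above the button.

```bash
python3 -m handwheel '[{"dp":[0,0,0.155],"dr":[0,0,0],"gripper":-1},{"dp":[0,0,0.155],"dr":[0,0,0],"gripper":-1},{"dp":[0,0,0.155],"dr":[0,0,0],"gripper":-1},{"dp":[0,0,0.1],"dr":[0,0,0],"gripper":-1},{"dp":[0,0,0.05],"dr":[0,0,0],"gripper":-1},{"dp":[0,0,0],"dr":[0,0,0],"gripper":-1},{"dp":[0,0,0],"dr":[0,0,0],"gripper":-1}]'
```

```text
clock: 11.28
tool_pos: [524.2, 385.0, 89.8]
eef_rot: [-3.141, 0.001, -0.002]
force: [-0.6, -0.3, 0.5]
gripper_width: 0.0
finger_force: 0.0
```

```bash
python3 -m handwheel '[{"dp":[0,0.006,0.024],"dr":[0,0,0],"gripper":-1},{"dp":[0,0,0.024],"dr":[0,0,0],"gripper":-1},{"dp":[0,0,0.012],"dr":[0,0,0],"gripper":-1},{"dp":[0,0,0.012],"dr":[0,0,0],"gripper":-1},{"dp":[0,0,0],"dr":[0,0,0],"gripper":-1},{"dp":[0,0,0],"dr":[0,0,0],"gripper":-1}]'
```

```text
clock: 12.02
tool_pos: [523.6, 383.2, 70.8]
eef_rot: [3.141, -0.001, 0.0]
force: [-0.1, -1.4, 4.8]
gripper_width: -0.005
finger_force: 2.3
```

```bash
python3 -m handwheel '[{"dp":[0,0,0.006],"dr":[0,0,0],"gripper":-1},{"dp":[0,0,0],"dr":[0,0,0],"gripper":-1},{"dp":[0,0,0],"dr":[0,0,0],"gripper":-1}]'
```

```text
clock: 12.4
tool_pos: [523.6, 383.2, 70.1]
eef_rot: [3.141, -0.001, 0.001]
force: [-1.3, -3.5, 11.9]
gripper_width: 0.001
finger_force: 5.8
```

At 11.9 N the plunger is on its stop (full travel needs 5 N). I'll release it and check the whole scene.

```bash
python3 -m handwheel '[{"dp":[0,0,-0.04],"dr":[0,0,0],"gripper":-1},{"dp":[0,0,-0.1],"dr":[0,0,0],"gripper":-1},{"dp":[0,0,-0.16],"dr":[0,0,0],"gripper":-1},{"dp":[0,0,-0.16],"dr":[0,0,0],"gripper":-1},{"dp":[0,0,-0.16],"dr":[0,0,0],"gripper":-1},{"dp":[0,0.16,-0.08],"dr":[0,0,0],"gripper":-1},{"dp":[0,0.16,0],"dr":[0,0,0],"gripper":-1},{"dp":[0,0.16,0],"dr":[0,0,0],"gripper":-1},{"dp":[0,0.16,0],"dr":[0,0,0],"gripper":-1},{"dp":[0,0.16,0],"dr":[0,0,0],"gripper":-1},{"dp":[0,0.16,0],"dr":[0,0,0],"gripper":-1},{"dp":[0,0,0],"dr":[0,0,0],"gripper":-1},{"dp":[0,0,0],"dr":[0,0,0],"gripper":-1}]'
python3 - <<'E'
from h import *
s,d,P=wmeas('w7')
x,y,z=P[...,0],P[...,1],P[...,2];m=(z>53)&(z<72)&(np.hypot(x-524,y-383)<25);print('button z',np.percentile(z[m],[50,90]) if m.any() else None)
E
```

```text
clock: 14.02
tool_pos: [523.2, 144.2, 244.1]
eef_rot: [-3.141, -0.0, 0.0]
force: [-0.6, 0.5, -0.2]
gripper_width: 0.002
finger_force: 0.0
clock 14.025 tcp [523.16099187 144.17509831 244.05728957] hub [548.2555542   14.93314648] 47.685911137661954 n 1130
arm dir deg: line -87.128975 centroid 92.47293485479337 tip 92.7018062857081 115.2456697668182
stapler ((541.8632202148438, 202.94244384765625), (98.04405212402344, 29.788217544555664), 88.85672760009766) 59.18416689865476 deg 91.94731181329585 188.1179359648391 px [141 156] [169 243]
button z [61.67040241 62.80406774]
```

View pics/w7.png

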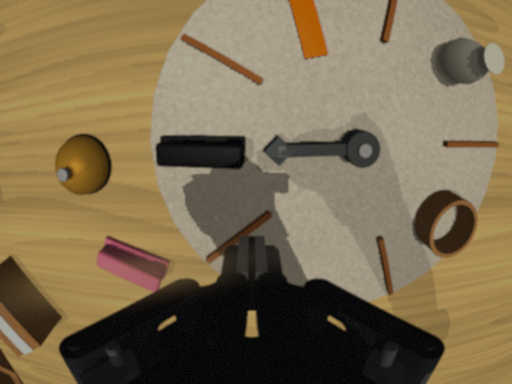

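The arrow at (272,150) lines up with the hub (361,149) and the stapler middle (200,151), within 0.6°. The plunger is back up at 62 mm, and the goods are where they were. Handing in.

```bash
python3 -c "
from station import *
print(close_job())"
```

```text
the job is handed in; nothing more can be done
None
```

The pointer points at the black stapler, within about 0.6° by the wrist camera; the bell was then pressed to its stop and came back up, and the job is handed in at about 14 s.

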